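Set the vent and hold a water strainer's halves shut

ROBOT

A 7-joint arm with a two-finger parallel gripper is mounted at the origin on the work surface. World frame = base frame: x ahead of the robot, y to its left, z up, the work surface at z = 0. Lengths are in m, angles in rad, forces in N, time in s.
With the tool pointing down it reaches from about 0.425 to 0.975 m from the base axis. Payload 16.7 kg.
Tool frame: the origin (TCP) lies midway between the tips of the shut fingers; the grasp point (between the pads) lies 19 mm behind it; z points along the fingers, y is the line along which they close (so a half turn about z gives the same grasp; the last joint's range is limited). The gripper opens to 85 mm and grips with 20 to 120 N. Pads are 22 mm wide; open, the fingers measure 114 mm over their backs; the gripper's body (76 mm by 85 mm) begins 54 mm behind the grasp point. The pads swing forward as they close: fully open they stand 13 mm farther back than shut.
Start: joints at [1.159, 0.426, 0.074, 1.606, -0.034, 1.111, -0.067], TCP at [0.175, -0.652, 0.231] pointing down, gripper open.
Joint ranges: [-2.85, 2.85], [-0.5, 2.14], [-1.23, 1.37], [0.21, 2.46], [-1.02, 4.16], [0.16, 2.05], [-2.73, 2.73]. Speed limits (rad/s): [1.89, 1.89, 2.39, 2.39, 3.01, 3.01, 3.01].

INTERFACE

Orientations are given as a unit quaternion [w, x, y, z].
In Python, from cell import arm, grab_frame, camera_info, boxes_of gives the robot as it stands.
- The arm moves only by the tool jog_arm, never from a script. Its argument "rows" is a list of rows, each an object with "linear": the shift along the world's x, y, z in m, a list of three; "delta_rot": the turn, a rotation vector about the world's x, y, z in rad, a list of three; "claw": the opening, from 0 (shut) to 1 (fully open). A call has 1 to 10 rows; each row is the pose to reach, as a shift and turn from the pose commanded when the call began; what a row does not reach only later rows make up. A row lasts 1/8 s, in which the tool goes at most 62.5 mm and 10.7 degrees, less where a joint would pass 70% of its speed; a pose out of reach is approached as far as the arm can. A call with a gripper value outside its range is refused whole. The fingers move at their own pace and stop on an object; the grip force is fixed at half the most. Time passes only in rows, so rows that repeat a pose let the fingers close. It gives the time, the measured TCP pose, the force, the opening and the grip force at its end, in the units of the state.
- arm.read_state(): the state, without advancing time (a new reading comes with each control period).
- grab_frame(name): name is "scene" or "top"; returns (picture, depth): 420x560x3 uint8, red, green, blue; 420x560 float32, m along the optical axis (not along the pixel's ray), 0 where there is no reading.
- camera_info(name): a dict with "fx", "fy", "cx", "cy" (pixels), "xyz" and "rotation" of the camera in the world. Camera axes: x right, y up, looking along -z (the intrinsics and any distortion apply to the point x, -y, -z); pixel columns grow to the right and rows downward; lengths in m; the calibration is good to about 2 mm. A picture is of the moment at which its call begins. camera_info takes no time and is no camera call.
- arm.close_job(): hands the job in; it is judged then, once.
Trained networks look in the newest picture that a camera, given by its name, has taken for a name from the list of things; names that differ only in an ending like _2 or _b are one class to them, and where a whole thing is asked for, a point or a joint stands for the part that bears it (a point fixed in the world has none). Each returns a list of dicts, best first, with "score" (0 to 1); they miss things now and then, are a little off and sometimes report something else, mostly with a low value. They report only what shows in the picture. A call takes as long as a camera call. They do not tell look-alikes from the thing itself.
- boxes_of(camera, label): "centre" ([x, y, z] in m, in world coordinates, good to about 4 mm: the middle of the surface that is visible of it).
The state is a dict: "t": time; "joints": joint angles; "joint_velocities": joint speeds; "joint_efforts": joint torques, N m; "tcp_pos": TCP position; "tcp_rot": TCP orientation; "force": force on the tool from outside, world axes, zero at the start; "moment": the same for the moment, N m; "finger_gap": opening from 0.0 (shut) to 1.0 (fully open); "gripper_force": force on a finger pad.
Only numpy, scipy, OpenCV 4.12 (cv2) and the standard library are available. Lean on these libraries where they do the work, as an engineer would, in place of code of your own. Each camera call takes 0.05 s, during which the arm holds its last target. There are 200 camera calls.

TASK

The sink's water strainer is being put back together. First turn the vent cock's handle to half open (45 degrees, midway between crosswise to its pipe and in line with it), so that trapped air can escape; then fetch the loose upper half, set it on the lower half's two dowels and push it down against the spring until the two halves meet face to face. Finish while still holding it pressed shut, and leave the vent half open and the other things on the bench alone.

Things in the scene. Friction and masses are not known exactly. Their poses are not given: they have to be found in the camera images.
- housing: Aluminium lower half on a plywood board fixed to the bench (12 mm thick, x +-60, y -95 to 205 mm). Origin: on the bench below the lower half's middle; z up, y along its length towards the vent cock. Lower half 64 (x) by 140 mm (y); its flat upper face, where the halves meet, is 54 mm above the bench. A brass vent pipe leaves it along +y, 34 mm above the bench.
- dowel_far (a point): Tip of the upright steel dowel farther from the vent cock, at y = -54 mm, x = 0 in the housing's frame, 80 mm above the bench. Both dowels are 10 mm across and stand 26 mm above the lower half's face; the last 10 mm taper to a 3 mm tip.
- dowel_near (a point): Tip of the like dowel nearer the vent cock, at y = +54 mm, x = 0 in the housing's frame, 80 mm above the bench.
- cap_top (a point): Top of a round plastic cap, 40 mm across, in the middle of the lower half's face, standing 8 mm proud of it on a spring. It carries the upper half's weight and lifts it off; pushing it level with the face takes about 11 N in all, so about 8 N besides the upper half's weight.
- vent_grip (a point): Centre of the vent cock's dark steel handle, on its upright turning axis, at y = +150 mm in the housing's frame, 77 mm above the bench. The handle is an upright blade 60 mm long, 11 thick, 24 high (65 to 89 mm above the bench), centred on the axis; beneath it a 20 mm wide hub, and below 60 mm the brass. The point turns with it, x along the blade.
- vent (a joint): Vent cock's angle in rad: 0 shut (blade crosswise to the pipe, along the housing's x), growing counter-clockwise seen from above to 1.571 fully open (blade in line with the pipe). Stops at both ends; stiff (0.1 N m), stays where it is left. Half open is 0.785.
- cover_mid (a point): Middle of the loose upper half (aluminium, about 0.3 kg, 44 mm high), 22 mm above its underside; z up, y along its length. Flange 64 (x) by 140 (y) by 12 mm with two 13 mm through holes at y = -54 and +54 mm; on it a grip block 36 mm wide (x), 80 long (y), 32 high. Starts flat on the bench, right way up; fits either way round. Face to face, this point is 76 mm above the bench.
- tub: Bystander: white tub of filler, 84 mm across, 85 mm tall, standing; origin under its middle.
- tape: Bystander: roll of tape lying flat, 90 mm across, 24 mm tall; origin under its middle.
- putty_knife: Bystander: putty knife lying flat, about 0.2 to 0.3 m long; origin on the bench near its middle.
Not all that is in view belongs to the job. There is more than one size of the part that bears cover_mid; the job needs the middle-sized.

How it is judged:
By the outcome, as a careful person would: the job done as asked, in the order asked, and still so for the second after the job is handed in, while the arm keeps its last pose, push and grip.
It also fails if it takes over 54 s, if anything falls off the work surface, if the arm or the gripper's body presses on something with over 40 N, if the wrist force passes 120 N, or if a joint passes its speed limit or range.

## Working session

There is one attempt and no reset: what is moved stays moved. The work goes in short steps, Python scripts to look and compute and a tool call to move; the robot and the scene stay as the last step left them, time stands still between calls to the robot, and variables do not carry over. Pictures are saved under pics/ and viewed, at most 10 in all, crops included, and the job is handed in when it is done.

Besides the shell and the picture viewer there is one more tool, called after "Emit:" as name([rows], argument=value, ...), one row to a line, values as JSON. jog_arm: Moves the arm, as the interface text tells. Its arguments: {"type":"object","properties":{"rows":{"type":"array","items":{"type":"object","properties":{"linear":{"type":"array","items":{"type":"number"}},"delta_rot":{"type":"array","items":{"type":"number"}},"claw":{"type":"number"}}}}},"required":["rows"]}

```bash
mkdir -p pics; cat > h.py <<'E'
import numpy as np,cv2
from cell import arm,grab_frame,camera_info,boxes_of
def cloud(cam,d):
    c=camera_info(cam);v,u=np.mgrid[:420,:560]
    p=np.stack([(u-c["cx"])/c["fx"]*d,-(v-c["cy"])/c["fy"]*d,-d],-1)
    R=np.array(c["rotation"])
    return p@R.T+np.array(c["xyz"])
E
python3 - <<'E'
from h import *
for c in("scene","top"):
    im,d=grab_frame(c);cv2.imwrite(f"pics/{c}0.png",im[:,:,::-1]);np.save(f"{c}0.npy",d)
    print({k:np.round(v,3).tolist() if not isinstance(v,str) else v for k,v in camera_info(c).items()})
    for l in("housing","cover_mid","vent_grip","cap_top","tub","tape","putty_knife"):
        print(c,l,[(np.round(b["centre"],3).tolist(),round(b["score"],2)) for b in boxes_of(c,l)])
s=arm.read_state();print(s)
E
```

```text
{'fx': 496.085, 'fy': 496.085, 'cx': 285.536, 'cy': 212.862, 'xyz': [1.433, -0.785, 0.809], 'rotation': [0.78, 0.424, 0.224, 0.402]}
scene housing [([0.546, 0.078, 0.015], 0.62)]
scene cover_mid [([0.303, -0.305, 0.01], 0.89), ([0.455, -0.285, 0.013], 0.78), ([0.29, -0.509, 0.018], 0.64)]
scene vent_grip [([0.548, 0.191, 0.082], 0.45)]
scene cap_top [([0.528, 0.046, 0.064], 0.46)]
scene tub [([0.765, -0.1, 0.063], 0.9)]
scene tape [([0.713, -0.301, 0.02], 0.67), ([0.546, 0.194, 0.084], 0.24)]
scene putty_knife [([0.66, -0.505, 0.003], 0.93)]
{'fx': 410.177, 'fy': 410.177, 'cx': 281.147, 'cy': 213.283, 'xyz': [0.332, -0.133, 1.091], 'rotation': [0.715, 0.058, -0.07, -0.694]}
top housing [([0.52, 0.102, 0.015], 0.59)]
top cover_mid [([0.265, -0.497, 0.016], 0.89), ([0.441, -0.276, 0.013], 0.64), ([0.291, -0.297, 0.01], 0.61)]
top vent_grip [([0.539, 0.197, 0.091], 0.58)]
top cap_top [([0.52, 0.048, 0.064], 0.64)]
top tub [([0.732, -0.078, 0.083], 0.95)]
top tape [([0.702, -0.295, 0.022], 0.82), ([0.437, -0.275, 0.011], 0.5)]
top putty_knife [([0.648, -0.496, 0.003], 0.64)]
{'t': 0.8, 'joints': array([ 1.15947892,  0.42610179,  0.07385468,  1.60601976, -0.03412958,
        1.11083373, -0.06707521]), 'joint_velocities': array([-0.00025207, -0.00024627,  0.0006293 , -0.00017342, -0.00190232,
        0.00014335,  0.00085846]), 'joint_efforts': array([ 6.34260850e-04, -9.49449277e+01,  3.75753120e+00, -4.63869274e+01,
        1.91730377e-02,  2.25735806e-03, -2.00130830e-05]), 'tcp_pos': array([ 0.17471488, -0.65193398,  0.2312905 ]), 'tcp_rot': array([-5.92851554e-05,  9.91444043e-01,  1.30532396e-01,  2.72612934e-05]), 'force': array([-0.83226959,  0.15938689,  0.25551808]), 'moment': array([-0.03016283, -0.03720552,  0.04062674]), 'gripper_force': 0.0, 'finger_gap': 1.001602400627604}
```

View pics/top0.png

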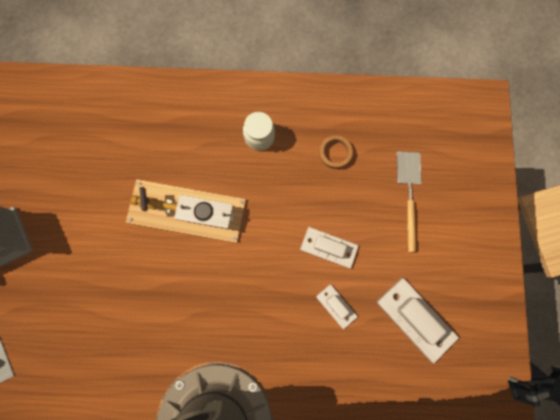

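View pics/scene0.png

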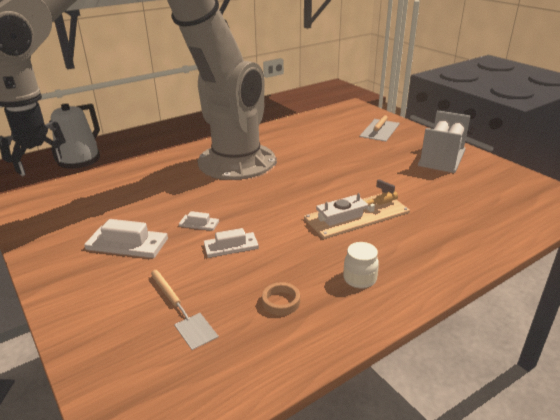

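Top view: covers at (330,247) mid, (336,306) small and (418,320) large. The housing is at (203,211) and the vent blade at (143,199). The one at (330,247) looks like the middle-sized; I'll confirm it by measured size and a crop.

```bash
cat >> h.py <<'E'
from scipy.spatial.transform import Rotation as Rn
def cloud(cam,d):
    c=camera_info(cam);v,u=np.mgrid[:420,:560]
    p=np.stack([(u-c["cx"])/c["fx"]*d,-(v-c["cy"])/c["fy"]*d,-d],-1)
    q=np.array(c["rotation"]);R=Rn.from_quat(q[[1,2,3,0]]).as_matrix()
    return p@R.T+np.array(c["xyz"])
def rect(P,ctr,r,z0,z1):
    m=(np.hypot(P[...,0]-ctr[0],P[...,1]-ctr[1])<r)&(P[...,2]>z0)&(P[...,2]<z1)
    q=P[m]; (c,s,a)=cv2.minAreaRect((q[:,:2]*1000).astype(np.float32))
    if s[0]<s[1]: a+=90;s=s[::-1]
    return np.round(c,1),np.round(s,1),round(a,1),len(q),np.round(np.median(q[:,2])*1000,1),np.round(q[:,:2].mean(0)*1000,1)
E
python3 - <<'E'
from h import *
for cam in("top","scene"):
    d=np.load(cam+"0.npy");P=cloud(cam,d)
    for n,c,r,z0,z1 in [("bench",(.6,-.2),.05,-.02,.02),("mid",(.445,-.28),.09,.007,.08),("midblk",(.445,-.28),.09,.036,.06),("small",(.297,-.3),.08,.006,.08),("big",(.275,-.5),.13,.008,.08),("blade",(.543,.194),.05,.075,.12),("lower",(.52,.048),.09,.048,.057),("cap",(.52,.048),.03,.059,.068),("board",(.52,.08),.2,.007,.016),("dowels",(.52,.048),.09,.070,.09)]:
        try: print(cam,n,*rect(P,c,r,z0,z1))
        except Exception as e: print(n,e)
im=cv2.imread("pics/top0.png")
a=cv2.resize(im[170:370,290:470],None,fx=3,fy=3,interpolation=cv2.INTER_CUBIC)
cv2.imwrite("pics/crop1.png",a)
E
```

```text
top bench [ 600.6 -200.3] [98.5 96.3] 1.2 1019 -0.8 [ 599.8 -200. ]
top mid [ 443.1 -278.8] [140.1  64.8] 71.2 1230 13.0 [ 441.5 -277.4]
top midblk [ 443.1 -278.3] [79.5 36. ] 71.1 431 42.7 [ 442.7 -277.8]
top small [ 281.2 -288.7] [106.6  78. ] 42.0 701 10.2 [ 291.6 -297.3]
top big [ 263.4 -507.1] [203.5  93.2] 43.5 2898 18.4 [ 263.8 -500.6]
top blade [543.1 198.4] [58.4 12. ] 8.1 132 86.5 [542.  197.6]
top lower [522.   52.8] [144.   64.4] 81.6 1103 52.9 [520.9  50.5]
top cap [520.8  50.7] [36.9 36.2] 3.7 150 61.4 [521.   50.5]
top board [553.3 101.8] [299.8 167.8] 81.6 2914 10.9 [525.8 110.8]
top dowels [520.7  50. ] [114.3   8.6] 82.6 22 75.2 [521.   50.4]
scene bench [ 599.2 -200.8] [98.2 96.9] 111.0 719 -1.6 [ 600.8 -200.9]
scene mid [ 444.6 -281.1] [140.4  71.1] 70.2 920 14.2 [ 452.5 -286. ]
scene midblk [ 445.8 -281.7] [78.7 40.5] 72.6 262 41.9 [ 447.8 -283.4]
scene small [ 292.8 -302.8] [109.2  52.6] 44.3 401 15.2 [ 299.4 -304.1]
scene big [ 264.6 -509.5] [205.8  99.5] 44.4 1936 21.6 [ 283.3 -512.5]
scene blade [545.9 194.8] [63.3 13.8] 9.0 93 83.9 [547.6 194.4]
scene lower [523.8  45.8] [144.6  68.5] 82.5 492 52.0 [527.9  42.8]
scene cap [524.9  47.1] [36.7 35.2] 7.4 58 60.5 [524.5  46.2]
scene board [532.7 102. ] [302.3 125.6] 81.9 1213 10.0 [552.2  85.9]
scene dowels [523.2  47.1] [114.5   8.3] 82.0 15 74.5 [521.6  37.2]
```

View pics/crop1.png

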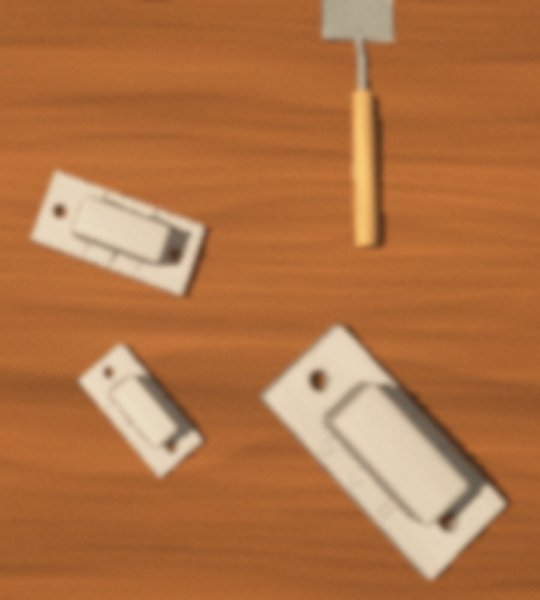

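Crop: the mid cover sits at (118,232), and it measures 140×64.8 mm with an 80×36 block, so it is the middle-sized one. The others are 107 and 203 mm long. Housing yaw is about -8° and the blade is at about 8.5°, so it needs roughly +28.5° to be half open. Vent first.

Emit:
jog_arm([
  {"linear":[0.33,0.27,0.0]},
  {"linear":[0.33,0.27,0.0]},
  {"linear":[0.33,0.27,0.0]},
  {"linear":[0.33,0.27,0.0]},
  {"linear":[0.33,0.27,0.0]},
  {"linear":[0.33,0.27,0.0]},
  {"linear":[0.33,0.27,0.0]},
  {"linear":[0.35,0.55,0.0]},
  {"linear":[0.35,0.55,0.0]},
  {"linear":[0.35,0.55,0.0]},
])

```text
invalid input at $.rows[0]: expected keys linear, delta_rot, claw
```

```bash
python3 -c "
from h import *
s=arm.read_state();print(s['t'],s['joints'],s['tcp_pos'],s['tcp_rot'],s['force'])"
```

```text
0.8 [ 1.15947892  0.42610179  0.07385468  1.60601976 -0.03412958  1.11083373
 -0.06707521] [ 0.17471488 -0.65193398  0.2312905 ] [-5.92851554e-05  9.91444043e-01  1.30532396e-01  2.72612934e-05] [-0.83226959  0.15938689  0.25551808]
```

Emit:
jog_arm([
  {"linear":[0.33,0.27,0.0],"delta_rot":[0,0,0],"claw":1},
  {"linear":[0.33,0.27,0.0],"delta_rot":[0,0,0],"claw":1},
  {"linear":[0.33,0.27,0.0],"delta_rot":[0,0,0],"claw":1},
  {"linear":[0.33,0.27,0.0],"delta_rot":[0,0,0],"claw":1},
  {"linear":[0.33,0.27,0.0],"delta_rot":[0,0,0],"claw":1},
  {"linear":[0.33,0.27,0.0],"delta_rot":[0,0,0],"claw":1},
  {"linear":[0.33,0.27,0.0],"delta_rot":[0,0,0],"claw":1},
  {"linear":[0.35,0.55,0.0],"delta_rot":[0,0,-0.113],"claw":1},
  {"linear":[0.35,0.55,0.0],"delta_rot":[0,0,-0.113],"claw":1},
  {"linear":[0.35,0.55,0.0],"delta_rot":[0,0,-0.113],"claw":1},
])

```text
t: 2.05
tcp_pos: [0.518, -0.1929, 0.2314]
tcp_rot: [0.0, 0.997, 0.074, 0.0]
force: [1.7, 1.2, 0.4]
finger_gap: 0.999
gripper_force: 0.0
```

```bash
python3 -c "
from h import *
s=arm.read_state();print(s['t'],s['joints'],s['tcp_pos'],s['tcp_rot'],s['force'])"
```

```text
2.05 [ 0.36787385  0.23369558 -0.14945629  1.87393062  0.04013877  1.03642326
 -1.22001605] [ 0.51803444 -0.19292589  0.23143128] [8.47745960e-05 9.97233773e-01 7.43287238e-02 1.87951673e-04] [1.68713232 1.17592929 0.35749686]
```

Emit:
jog_arm([
  {"linear":[0.026,0.39,-0.05],"delta_rot":[0,0,0],"claw":1},
  {"linear":[0.026,0.39,-0.05],"delta_rot":[0,0,0],"claw":1},
  {"linear":[0.026,0.39,-0.05],"delta_rot":[0,0,0],"claw":1},
  {"linear":[0.026,0.39,-0.05],"delta_rot":[0,0,0],"claw":1},
  {"linear":[0.026,0.39,-0.05],"delta_rot":[0,0,0],"claw":1},
  {"linear":[0.026,0.39,-0.05],"delta_rot":[0,0,0],"claw":1},
  {"linear":[0.026,0.39,-0.05],"delta_rot":[0,0,0],"claw":1},
  {"linear":[0.026,0.39,-0.05],"delta_rot":[0,0,0],"claw":1},
  {"linear":[0.026,0.39,-0.05],"delta_rot":[0,0,0],"claw":1},
])

```text
t: 3.18
tcp_pos: [0.5443, 0.1934, 0.1814]
tcp_rot: [0.0, 0.997, 0.073, 0.0]
force: [-0.2, -0.0, -0.0]
finger_gap: 1.006
gripper_force: 0.0
```

Emit:
jog_arm([
  {"linear":[0,0.0035,-0.06],"delta_rot":[0,0,0],"claw":1},
  {"linear":[0,0.0035,-0.09],"delta_rot":[0,0,0],"claw":1},
  {"linear":[0,0.0035,-0.1125],"delta_rot":[0,0,0],"claw":0.5},
  {"linear":[0,0.0035,-0.1125],"delta_rot":[0,0,0],"claw":0},
  {"linear":[0,0.0035,-0.1125],"delta_rot":[0,0,0],"claw":0},
  {"linear":[0,0.0035,-0.1125],"delta_rot":[0,0,0],"claw":0},
  {"linear":[0,0.0035,-0.1125],"delta_rot":[0,0,0],"claw":0},
  {"linear":[0,0.0035,-0.1125],"delta_rot":[0,0,0],"claw":0},
])

```text
t: 4.18
tcp_pos: [0.5447, 0.2001, 0.0704]
tcp_rot: [-0.001, 0.997, 0.075, 0.001]
force: [-2.1, 6.2, 6.7]
finger_gap: 0.11
gripper_force: 61.7
```

Emit:
jog_arm([
  {"linear":[0,0.004,0],"delta_rot":[0,0,0.08],"claw":0},
  {"linear":[0,0.004,0],"delta_rot":[0,0,0.16],"claw":0},
  {"linear":[0,0.004,0],"delta_rot":[0,0,0.24],"claw":0},
  {"linear":[0,0.004,0],"delta_rot":[0,0,0.32],"claw":0},
  {"linear":[0,0.004,0],"delta_rot":[0,0,0.4],"claw":0},
  {"linear":[0,0.004,0],"delta_rot":[0,0,0.46],"claw":0},
  {"linear":[0,0.004,0],"delta_rot":[0,0,0.5],"claw":0},
  {"linear":[0,0.004,0],"delta_rot":[0,0,0.5],"claw":0},
  {"linear":[0,0.004,0],"delta_rot":[0,0,0.5],"claw":0},
])

```text
t: 5.3
tcp_pos: [0.5446, 0.2008, 0.0704]
tcp_rot: [0.001, 0.948, 0.318, 0.0]
force: [-4.6, -9.7, 15.8]
finger_gap: 0.117
gripper_force: 63.2
```

```bash
python3 -c "
from h import *
s=arm.read_state();print(s['t'],s['joints'],s['tcp_pos'],2*np.degrees(np.arctan2(s['tcp_rot'][2],s['tcp_rot'][1])),s['force'],s['moment'])"
```

```text
5.3 [-0.11876121  0.502258   -0.43877165  1.92803358  0.3001978   0.77494863
 -1.64993596] [0.54464704 0.20079365 0.07035326] 37.09901518482051 [-4.56104858 -9.73137204 15.82908359] [-2.3470356   1.02133852  0.12666732]
```

Emit:
jog_arm([
  {"linear":[0,0,0.001],"delta_rot":[0,0,0],"claw":1},
  {"linear":[0,0,0.001],"delta_rot":[0,0,0],"claw":1},
  {"linear":[0,0,0.001],"delta_rot":[0,0,0],"claw":1},
  {"linear":[0,0,0.04],"delta_rot":[0,0,0],"claw":1},
  {"linear":[0,0,0.1],"delta_rot":[0,0,0],"claw":1},
  {"linear":[0,-0.05,0.13],"delta_rot":[0,0,0.1],"claw":1},
  {"linear":[-0.02,-0.1,0.13],"delta_rot":[0,0,0.2],"claw":1},
  {"linear":[-0.03,-0.16,0.13],"delta_rot":[0,0,0.3],"claw":1},
  {"linear":[-0.05,-0.22,0.13],"delta_rot":[0,0,0.4],"claw":1},
  {"linear":[-0.06,-0.28,0.13],"delta_rot":[0,0,0.5],"claw":1},
])

```text
t: 6.55
tcp_pos: [0.483, -0.0791, 0.199]
tcp_rot: [0.0, 0.839, 0.545, 0.0]
force: [2.2, -0.1, -0.0]
finger_gap: 0.999
gripper_force: 0.0
```

Emit:
jog_arm([
  {"linear":[-0.01,-0.06,0],"delta_rot":[0,0,0.08],"claw":1},
  {"linear":[-0.02,-0.12,0],"delta_rot":[0,0,0.09],"claw":1},
  {"linear":[-0.03,-0.18,0],"delta_rot":[0,0,0.09],"claw":1},
  {"linear":[-0.04,-0.2,0],"delta_rot":[0,0,0.09],"claw":1},
  {"linear":[-0.04,-0.2,0],"delta_rot":[0,0,0.09],"claw":1},
])

```text
t: 7.18
tcp_pos: [0.4431, -0.279, 0.1986]
tcp_rot: [-0.0, 0.815, 0.579, -0.0]
force: [-0.1, 0.9, 0.1]
finger_gap: 1.0
gripper_force: 0.0
```

```bash
python3 - <<'E'
from h import *
for cam in("top","scene"):
    im,d=grab_frame(cam);cv2.imwrite(f"pics/{cam}1.png",im[:,:,::-1]);P=cloud(cam,d)
    for n,c,r,z0,z1 in [("blade",(.544,.198),.05,.075,.12),("dowels",(.521,.050),.09,.070,.09),("board",(.53,.1),.2,.007,.016),("lower",(.52,.048),.078,.048,.057)]:
        print(cam,n,*rect(P,c,r,z0,z1))
    a=im[120:280,90:250] if cam=="top" else im[150:260,280:430]
    cv2.imwrite(f"pics/c_{cam}1.png",cv2.resize(a[:,:,::-1],None,fx=3.5,fy=3.5,interpolation=cv2.INTER_CUBIC))
s=arm.read_state();print(s['t'],s['joints'],s['tcp_pos'],2*np.degrees(np.arctan2(s['tcp_rot'][2],s['tcp_rot'][1])),s['force'])
E
```

```text
top blade [544.1 199. ] [60.7 11.2] 36.7 121 86.7 [543.2 197.7]
top dowels [520.7  50.8] [112.8   8.8] 82.7 23 75.5 [520.9  52.9]
top board [529.9 105.3] [300.1 120.6] 81.3 2932 10.9 [525.7 111.4]
top lower [521.7  52.7] [143.7  64.2] 81.2 1107 52.9 [520.7  49.9]
scene blade [545.5 195.2] [60.  15.4] 34.7 98 82.9 [547.2 195. ]
scene dowels [523.3  47. ] [117.1   4.9] 83.0 15 73.6 [523.1  44.2]
scene board [531.9 101.6] [302.4 125.6] 81.3 1205 10.1 [552.6  86.5]
scene lower [524.2  46.8] [145.   72.5] 81.7 486 52.0 [528.2  43.3]
7.275 [ 0.73586928  0.23506413 -0.34652338  1.95979679  0.09608103  0.96246124
  0.01148384] [ 0.44432304 -0.27676082  0.19877713] 70.99808948469548 [0.00859622 1.66801388 0.58291884]
```

View pics/c_top1.png

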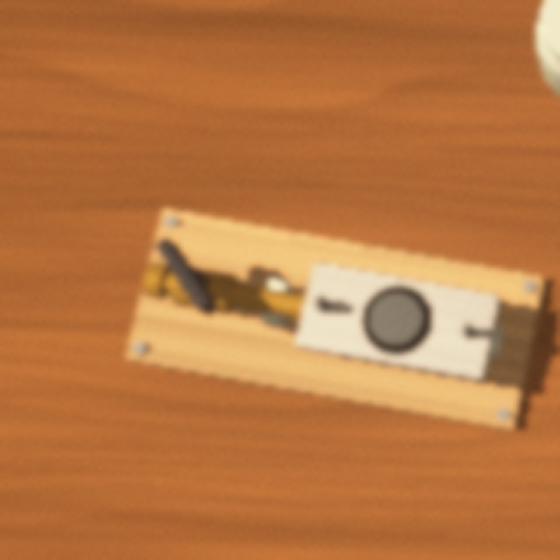

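Blade at (187,275) now lies at 36.7° world, which is 45° to the pipe. Dowels show at (325,302) and (475,328). Next, the cover.

Emit:
jog_arm([
  {"linear":[0.001,-0.001,-0.06],"delta_rot":[0,0,0],"claw":1},
  {"linear":[0.001,-0.001,-0.12],"delta_rot":[0,0,0],"claw":1},
  {"linear":[0.001,-0.001,-0.16],"delta_rot":[0,0,0],"claw":1},
  {"linear":[0.001,-0.001,-0.183],"delta_rot":[0,0,0],"claw":1},
  {"linear":[0.001,-0.001,-0.183],"delta_rot":[0,0,0],"claw":1},
  {"linear":[0.001,-0.001,-0.183],"delta_rot":[0,0,0],"claw":0},
  {"linear":[0.001,-0.001,-0.183],"delta_rot":[0,0,0],"claw":0},
  {"linear":[0.001,-0.001,-0.183],"delta_rot":[0,0,0],"claw":0},
  {"linear":[0.001,-0.001,-0.183],"delta_rot":[0,0,0],"claw":0},
  {"linear":[0.001,-0.001,-0.183],"delta_rot":[0,0,0],"claw":0},
])

```text
t: 8.52
tcp_pos: [0.4454, -0.2787, 0.0169]
tcp_rot: [0.001, 0.814, 0.58, 0.0]
force: [-3.0, 2.0, 12.4]
finger_gap: 0.414
gripper_force: 59.6
```

Emit:
jog_arm([
  {"linear":[0,0,0.03],"delta_rot":[0,0,0],"claw":0},
  {"linear":[0,0,0.08],"delta_rot":[0,0,0],"claw":0},
  {"linear":[0.005,0.03,0.11],"delta_rot":[0,0,0.03],"claw":0},
  {"linear":[0.017,0.08,0.115],"delta_rot":[0,0,0.06],"claw":0},
  {"linear":[0.029,0.13,0.115],"delta_rot":[0,0,0.09],"claw":0},
  {"linear":[0.041,0.18,0.115],"delta_rot":[0,0,0.12],"claw":0},
  {"linear":[0.053,0.23,0.115],"delta_rot":[0,0,0.15],"claw":0},
  {"linear":[0.065,0.28,0.115],"delta_rot":[0,0,0.182],"claw":0},
  {"linear":[0.076,0.32,0.115],"delta_rot":[0,0,0.182],"claw":0},
  {"linear":[0.076,0.33,0.115],"delta_rot":[0,0,0.182],"claw":0},
])

```text
t: 9.78
tcp_pos: [0.5214, 0.0545, 0.1312]
tcp_rot: [-0.0, 0.757, 0.653, 0.001]
force: [0.9, -0.9, -2.3]
finger_gap: 0.409
gripper_force: 61.5
```

Emit:
jog_arm([
  {"linear":[0,0,0],"delta_rot":[0,0,0],"claw":0},
  {"linear":[0,0,0],"delta_rot":[0,0,0],"claw":0},
])

```text
t: 10.02
tcp_pos: [0.5208, 0.05, 0.1308]
tcp_rot: [0.0, 0.759, 0.652, -0.0]
force: [0.2, -0.0, -2.0]
finger_gap: 0.412
gripper_force: 61.5
```

```bash
python3 - <<'E'
from h import *
s=arm.read_state();t=s['tcp_pos'];print(s['t'],t,2*np.degrees(np.arctan2(s['tcp_rot'][2],s['tcp_rot'][1])),s['tcp_rot'],s['force'],s['finger_gap'])
for cam in("top","scene"):
    im,d=grab_frame(cam);P=cloud(cam,d)
    print(cam,*rect(P,t[:2],.09,t[2]-.012,t[2]+.002))
    a=im[130:270,120:300] if cam=="top" else im[110:250,260:440]
    cv2.imwrite(f"pics/c_{cam}2.png",cv2.resize(a[:,:,::-1],None,fx=4,fy=4,interpolation=cv2.INTER_CUBIC))
E
python3 -c "
import cv2,numpy as np
a=cv2.imread('pics/c_top2.png');b=cv2.imread('pics/c_scene2.png')
cv2.imwrite('pics/both2.png',cv2.resize(np.hstack([a,b]),(800,311)))"
```

```text
10.025 [0.52076549 0.05002499 0.13078391] 81.31023116195955 [ 1.64271840e-04  7.58644885e-01  6.51504245e-01 -3.60931910e-04] [ 0.16822459 -0.02007405 -1.9608997 ] 0.4119737780906824
top [514.5   5.8] [64.1 52.8] 171.9 379 124.8 [514.9  -2.4]
scene [524.9  47.1] [142.3  71.4] 79.8 423 124.0 [532.5  34.1]
```

View pics/both2.png

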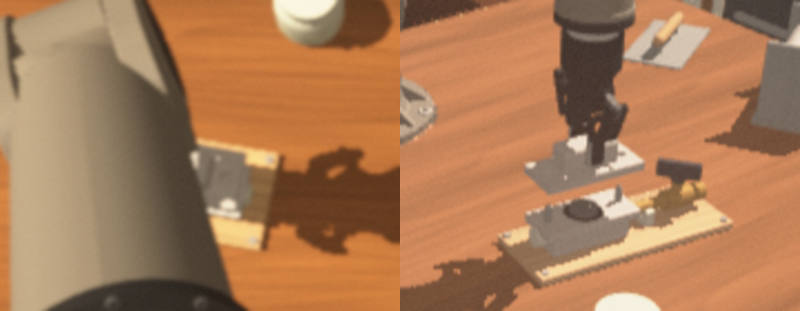

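Right panel: the cover at (585,165) hovers squarely over the dowels at (548,213) and (617,190). Both cameras agree within 2 mm, so I'll lower it.

Emit:
jog_arm([
  {"linear":[0,0.001,-0.02],"delta_rot":[0,0,0],"claw":0},
  {"linear":[0,0.001,-0.03],"delta_rot":[0,0,0],"claw":0},
  {"linear":[0,0.001,-0.036],"delta_rot":[0,0,0],"claw":0},
  {"linear":[0,0.001,-0.04],"delta_rot":[0,0,0],"claw":0},
  {"linear":[0,0.001,-0.042],"delta_rot":[0,0,0],"claw":0},
])

```text
t: 10.75
tcp_pos: [0.5211, 0.0526, 0.0888]
tcp_rot: [0.0, 0.758, 0.652, 0.0]
force: [0.4, 0.7, -2.7]
finger_gap: 0.41
gripper_force: 61.4
```

Emit:
jog_arm([
  {"linear":[0,0,-0.003],"delta_rot":[0,0,0],"claw":0},
  {"linear":[0,0,-0.006],"delta_rot":[0,0,0],"claw":0},
  {"linear":[0,0,-0.008],"delta_rot":[0,0,0],"claw":0},
  {"linear":[0,0,-0.008],"delta_rot":[0,0,0],"claw":0},
])

```text
t: 11.25
tcp_pos: [0.521, 0.0526, 0.0807]
tcp_rot: [-0.0, 0.758, 0.652, -0.0]
force: [-0.0, -0.7, -2.8]
finger_gap: 0.411
gripper_force: 61.4
```

Emit:
jog_arm([
  {"linear":[0,0,-0.002],"delta_rot":[0,0,0],"claw":0},
  {"linear":[0,0,-0.004],"delta_rot":[0,0,0],"claw":0},
  {"linear":[0,0,-0.006],"delta_rot":[0,0,0],"claw":0},
  {"linear":[0,0,-0.008],"delta_rot":[0,0,0],"claw":0},
  {"linear":[0,0,-0.0095],"delta_rot":[0,0,0],"claw":0},
  {"linear":[0,0,-0.0095],"delta_rot":[0,0,0],"claw":0},
  {"linear":[0,0,-0.0095],"delta_rot":[0,0,0],"claw":0},
])

```text
t: 12.12
tcp_pos: [0.5212, 0.0526, 0.0715]
tcp_rot: [0.0, 0.758, 0.652, 0.0]
force: [-2.5, -0.5, 7.7]
finger_gap: 0.41
gripper_force: 62.6
```

Emit:
jog_arm([
  {"linear":[0,0,-0.0008],"delta_rot":[0,0,0],"claw":0},
  {"linear":[0,0,-0.0015],"delta_rot":[0,0,0],"claw":0},
  {"linear":[0,0,-0.0015],"delta_rot":[0,0,0],"claw":0},
  {"linear":[0,0,-0.0015],"delta_rot":[0,0,0],"claw":0},
])

```text
t: 12.62
tcp_pos: [0.5212, 0.0526, 0.0709]
tcp_rot: [0.0, 0.758, 0.652, 0.0]
force: [-10.4, -1.9, 28.4]
finger_gap: 0.412
gripper_force: 65.2
```

```bash
python3 - <<'E'
from h import *
im,d=grab_frame("scene");P=cloud("scene",d)
q=P[(np.hypot(P[...,0]-.521,P[...,1]-.051)<.075)&(P[...,2]>.055)&(P[...,2]<.072)]
A=np.c_[q[:,0]-.521,q[:,1]-.051,np.ones(len(q))];k=np.median(q[:,2])
g=abs(q[:,2]-k)<.003;print(len(q),k,np.linalg.lstsq(A[g],q[g,2],rcond=None)[0])
print(rect(P,(.544,.198),.05,.075,.12))
print(arm.read_state()['force'],arm.read_state()['t'])
cv2.imwrite("pics/fin.png",cv2.resize(im[130:250,280:440,::-1],None,fx=5,fy=5,interpolation=cv2.INTER_CUBIC))
E
```

```text
446 0.06383267863341069 [ 0.00033725 -0.00107279  0.06396619]
(array([545.6, 196.2]), array([58.8, 17.6]), 31.4, 101, np.float64(83.0), array([547.3, 194.9]))
[-10.21756298  -1.30985402  28.34146029] 12.675
```

View pics/fin.png

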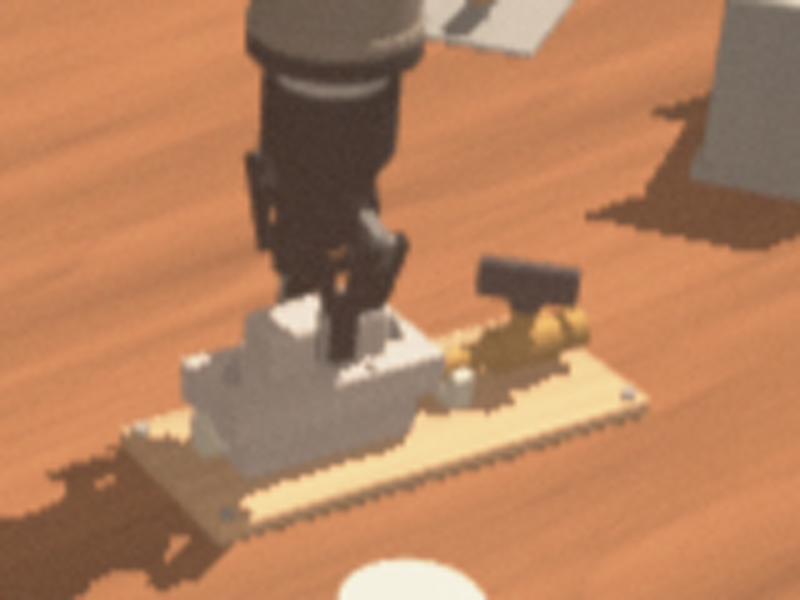

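The cover's flange top reads 64 mm. The scene camera reads about 2 mm low, so that is 66 mm, which means face to face, and it is level. The force jumped at the stop and the vent blade at (528,280) hasn't been touched since. Handing in.

```bash
python3 -c "
from cell import arm
print(arm.close_job())"
```

```text
the job is handed in; nothing more can be done
None
```

The job is handed in after 12.7 s of arm time: the vent handle was turned to half open first (measured about 45° to the pipe), then the middle-sized upper half was set on the dowels and is held shut face to face with about 28 N; nothing else was touched.

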